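Find the worn panel clip and release it

TASK

One of the three spring clips on the mock-up board has gone soft and must come off before the panels are hung. Going from the robot's left to its right, press each tongue down on its mid-span pad with about 8 N for a second with the fingers, never above 15 N, and judge how far it gives. Then slide the release catch of the one that gives most fully home, away from its tongue, leaving the other catches and the things lying on the board alone.

Things in the scene. Friction and masses are not known exactly. Their poses are not given: they have to be found in the camera images.
- board: plywood mock-up board, 280 x 460 x 12 mm, lying on the table; origin at the centre of its underside, its x axis points away from the robot, its y axis to the robot's left. Three outwardly identical spring clips are screwed on it side by side, about 125 mm apart along its y axis, one about the middle.
- tongue_a: steel spring tongue of clip a: flat strip 26 mm wide, 3 mm thick, 110 mm long, a level cantilever out of the front of a grey clamp block. Origin: its fixed root, mid-thickness, 60 mm above the table; it runs along the board's -x, 40 mm of air below. At mid-span a sound tongue gives about 4 mm under 8 N, the soft one 9 to 12 mm; just one of the three is soft, at any place, looking alike.
- press_a (a point): centre of the top of the round black rubber pad (24 mm across, 3 mm high) at mid-span of tongue a, 55 mm from its root, about 64 mm above the table when free; moves with the tongue. Press here, straight down.
- tab_a (a point): top centre of the upright tab (10 mm in x, 22 in y, 24 high, on a 6 mm slide plate 24 x 38 mm) of clip a's release catch, on its clamp block (66 mm long, 56 wide, top 72 mm above the table). This point is 30 mm above the block's top and starts about 20 mm behind its front face; it slides along +x of its frame, away from the tongue.
- catch_a (a joint): release catch of clip a: m slid away from the tongue. Starts at 0; takes about 3 N to slide. A soft clip's catch comes home against a stop at 0.024 and stays where it is left. A sound clip's catch must not be released: pushed past about 9 mm, the tension throws it wide open to 0.034 by itself.
- tongue_b: steel spring tongue of clip b: flat strip 26 mm wide, 3 mm thick, 110 mm long, a level cantilever out of the front of a grey clamp block. Origin: its fixed root, mid-thickness, 60 mm above the table; it runs along the board's -x, 40 mm of air below. At mid-span a sound tongue gives about 4 mm under 8 N, the soft one 9 to 12 mm; just one of the three is soft, at any place, looking alike.
- press_b (a point): centre of the top of the round black rubber pad (24 mm across, 3 mm high) at mid-span of tongue b, 55 mm from its root, about 64 mm above the table when free; moves with the tongue. Press here, straight down.
- tab_b (a point): top centre of the upright tab (10 mm in x, 22 in y, 24 high, on a 6 mm slide plate 24 x 38 mm) of clip b's release catch, on its clamp block (66 mm long, 56 wide, top 72 mm above the table). This point is 30 mm above the block's top and starts about 20 mm behind its front face; it slides along +x of its frame, away from the tongue.
- catch_b (a joint): release catch of clip b: m slid away from the tongue. Starts at 0; takes about 3 N to slide. A soft clip's catch comes home against a stop at 0.024 and stays where it is left. A sound clip's catch must not be released: pushed past about 9 mm, the tension throws it wide open to 0.034 by itself.
- tongue_c: steel spring tongue of clip c: flat strip 26 mm wide, 3 mm thick, 110 mm long, a level cantilever out of the front of a grey clamp block. Origin: its fixed root, mid-thickness, 60 mm above the table; it runs along the board's -x, 40 mm of air below. At mid-span a sound tongue gives about 4 mm under 8 N, the soft one 9 to 12 mm; just one of the three is soft, at any place, looking alike.
- press_c (a point): centre of the top of the round black rubber pad (24 mm across, 3 mm high) at mid-span of tongue c, 55 mm from its root, about 64 mm above the table when free; moves with the tongue. Press here, straight down.
- tab_c (a point): top centre of the upright tab (10 mm in x, 22 in y, 24 high, on a 6 mm slide plate 24 x 38 mm) of clip c's release catch, on its clamp block (66 mm long, 56 wide, top 72 mm above the table). This point is 30 mm above the block's top and starts about 20 mm behind its front face; it slides along +x of its frame, away from the tongue.
- catch_c (a joint): release catch of clip c: m slid away from the tongue. Starts at 0; takes about 3 N to slide. A soft clip's catch comes home against a stop at 0.024 and stays where it is left. A sound clip's catch must not be released: pushed past about 9 mm, the tension throws it wide open to 0.034 by itself.
- tape: small roll of tape, 40 mm across, 14 mm high, lying flat; origin at the centre of its underside. Lies on the board between clips; to be left alone.
- bush: upright brass bush, 22 mm across, 22 mm high; origin at the centre of its underside. Lies on the board between clips; to be left alone.
- offcut: wooden offcut, 50 x 30 x 18 mm; origin at the centre of its underside. Lies on the board between clips; to be left alone.

How it is judged:
By the outcome, as a careful person would: the job done as asked, in the order asked, and still so for the second after the job is handed in, with the robot touching nothing.
It also fails if it takes over 67 s, if anything falls off the work surface, if the arm or the gripper's body presses on something with over 40 N, if the wrist force passes 120 N, or if a joint passes its speed limit or range.

ROBOT

A 6-joint arm with a two-finger parallel gripper is mounted at the origin on the work surface. World frame = base frame: x ahead of the robot, y to its left, z up, the work surface at z = 0. Lengths are in m, angles in rad, forces in N, time in s.
With the tool pointing down it reaches from about 0.375 to 0.9 m from the base axis. Payload 3.1 kg.
Tool frame: the origin (TCP) lies on the centre line of the jaws, within the pads' length; the fingertips stand 22 mm ahead of it and the grasp point (between the pads) lies 3 mm ahead of it; z points along the fingers, x is the direction in which the jaws open and shut, and the axes are right-handed (so a half turn about z gives the same grasp; the last joint's range is limited). The gripper opens to 87 mm and grips with 3 to 60 N. Pads are 19 mm wide; open, the fingers measure 117 mm over their backs; the gripper's body (75 mm by 190 mm) begins 51 mm behind the grasp point.
Start: joints at [-1.278, 0.527, 1.433, -0, 1.181, -0.178], TCP at [0.284, -0.557, 0.245] pointing down, gripper open.
Joint ranges: [-3.08, 3.08], [-0.75, 2.2], [0.22, 2.44], [-1.43, 4.57], [0, 2.65], [-2.85, 2.85]. Speed limits (rad/s): [2.79, 2.79, 3.14, 3.14, 3.14, 3.14].

INTERFACE

Orientations are given as a unit quaternion [x, y, z, w].
In Python, from rig import robot, camera, order gives the robot as it stands.
- The arm moves only by the shell command python3 -m pendant 'ROWS' [OPENING] [FORCE]. ROWS is JSON, a list of rows, each a list of 2 entries, a list of its own where there are three numbers: the shift along the tool's x, y, z in mm, then the turn about the tool's z in degrees. A call has 1 to 8 rows; each row shifts and turns the commanded pose from where the row before left it, along the tool's axes as they then stand; what a row does not reach is not made up. A row lasts 1/8 s, in which the tool goes at most 62.5 mm and 10.7 degrees, less where a joint would pass 70% of its speed; a pose out of reach is approached as far as the arm can. A call with a gripper value outside its range is refused whole. OPENING is the finger opening in mm, from 0 to 87, set as the call begins (- or left out, the last holds). The fingers move at their own pace and stop on an object; FORCE is the grip in N (left out, the last holds). Time passes only in rows, so rows that do not move let the fingers close. It gives the time, the measured TCP pose, the force and the opening at its end, in the units of the state.
- robot.get_obs(): the state, without advancing time (a new reading comes with each control period).
- camera(name): name is "scene" or "side" or "wrist"; returns a dict with "pixels" (480x640x3 uint8, blue, green, red), "mtx" (3x3 intrinsics, pixels), "R" (3x3) and "t" (3): a world point X has camera coordinates R X + t. Camera axes: x right, y down, z forward; pixel columns grow to the right and rows downward; lengths in m; the calibration is good to about 2 mm. A picture is of the moment at which its call begins. There is no depth.
- order.hand_in(): hands the job in, once; it reports no verdict.
The state is a dict: "time": time; "q": joint angles; "joint_velocities": joint speeds; "joint_torque": joint torques, N m; "position": TCP position; "tool_rot": TCP orientation; "ft_force": force on the tool from outside, world axes, zero at the start; "moment": the same for the moment, N m; "grip_width": finger opening in m.
Only numpy, scipy, OpenCV 4.12 (cv2) and the standard library are available. Lean on these libraries where they do the work, as an engineer would, in place of code of your own. Each camera call takes 0.05 s, during which the arm holds its last target. There are 200 camera calls.

## Working session

There is one attempt and no reset: what is moved stays moved. The work goes in short steps, Python scripts to look and compute and a shell command to move; the robot and the scene stay as the last step left them, time stands still between calls to the robot, and variables do not carry over. Pictures are saved under pics/ and viewed, about 8 in all and at most 12, crops included, and the job is handed in when it is done.

```bash
mkdir -p pics; ls
python3 - <<'E'
from rig import robot,camera
import cv2,numpy as np
o=robot.get_obs()
for k in o: print(k,np.round(o[k],4))
for n in("scene","side"):
    c=camera(n);cv2.imwrite(f"pics/{n}0.png",c["pixels"]);np.savez(f"pics/{n}0.npz",**c)
E
```

```text
pics
time 0.0
q [-1.2785  0.5285  1.4339 -0.      1.1814 -0.1785]
joint_velocities [-0.001   0.0001 -0.0009 -0.0007  0.0009  0.0002]
joint_torque [ 7.00000e-04 -4.40039e+01 -1.76594e+01  6.32000e-02  5.81000e-02
 -2.00000e-04]
position [ 0.2833 -0.5563  0.2436]
tool_rot [ 8.525e-01 -5.227e-01 -8.000e-04 -7.000e-04]
ft_force [-0.2721 -0.8939  0.3895]
moment [ 0.0289 -0.0268 -0.0695]
grip_width 0.0871
```

View pics/scene0.png

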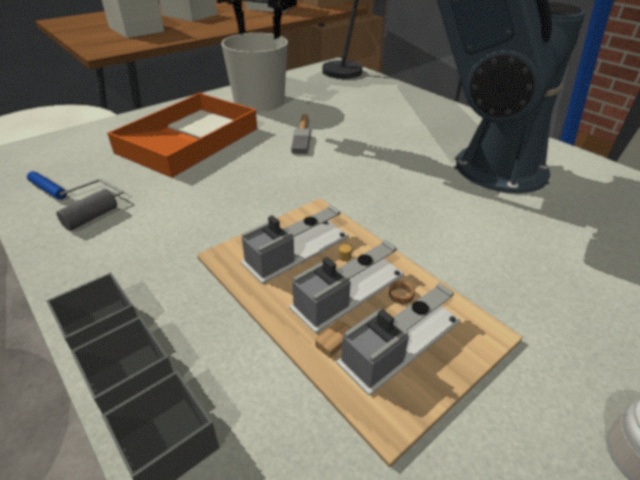

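View pics/side0.png

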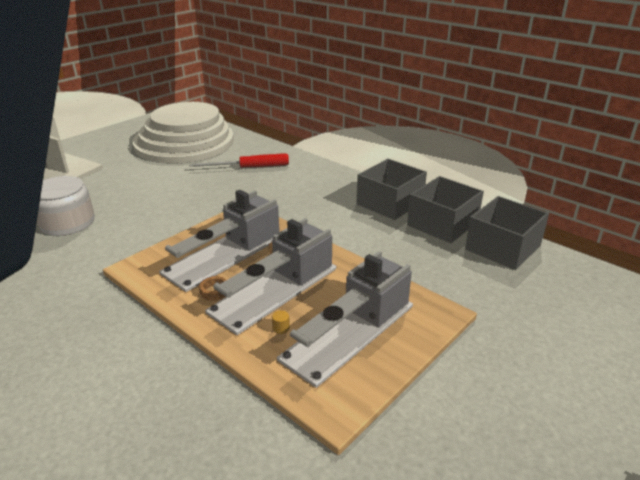

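The scene camera looks back at the robot, with three clips at about pad pixels (310,222), (365,260), (420,308). In the side view the pads are at (205,235), (256,270), (333,313). Next, enlarged crops for precision.

Run:
```python
import cv2
for n,(x,y) in dict(scene=(230,195),side=(160,180)).items():
    im=cv2.imread(f"pics/{n}0.png")[y:y+198,x:x+264]
    im=cv2.resize(im,None,fx=3,fy=3,interpolation=cv2.INTER_CUBIC)
    cv2.imwrite(f"pics/{n}0c.png",im)
```

```text
(no output)
```

View pics/scene0c.png

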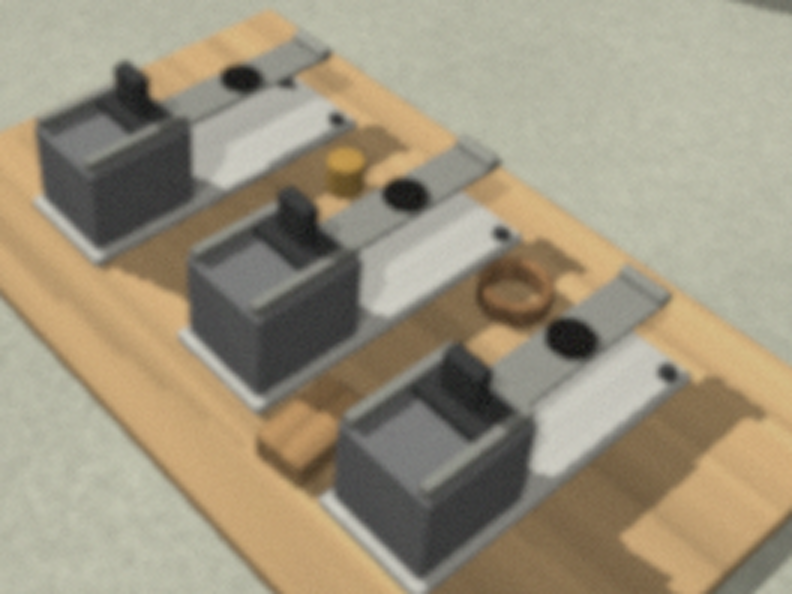

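View pics/side0c.png

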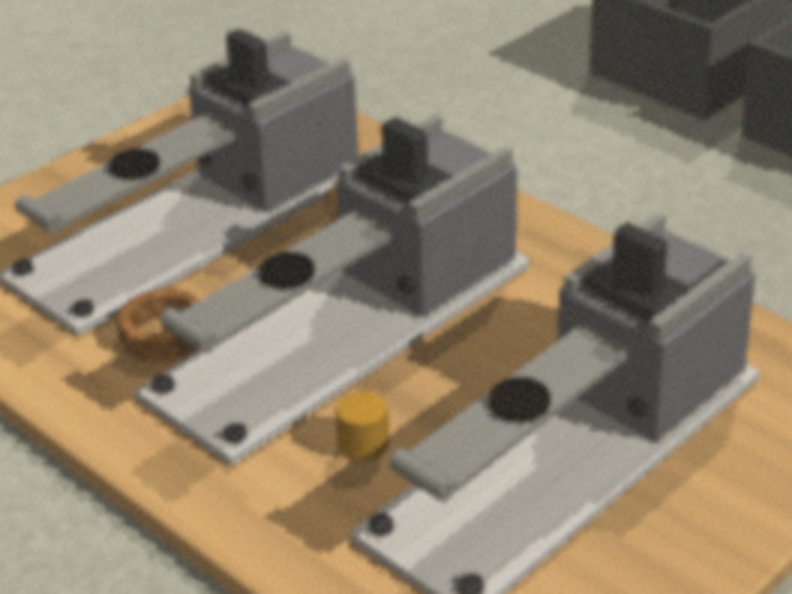

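Scene crop: pads at (241,77), (406,193), (571,338) and tabs at (130,68), (296,194), (466,351). Side crop: pads at (519,398), (287,269), (134,162) and tabs at (640,233), (405,127), (247,38). The bush lies between the first two clips in this order, the tape and offcut between the last two.

```bash
cat > h.py <<'E'
import numpy as np,cv2
def tri(A,B,a,b):
    P=[c["mtx"]@np.c_[c["R"],c["t"]] for c in(A,B)]
    X=cv2.triangulatePoints(P[0],P[1],np.array(a,float).T,np.array(b,float).T);return (X[:3]/X[3]).T
def onz(c,uv,z):
    d=c["R"].T@np.linalg.solve(c["mtx"],[*uv,1]);o=-c["R"].T@c["t"];return o+d*(z-o[2])/d[2]
E
python3 - <<'E'
from h import *
A=np.load("pics/scene0.npz");B=np.load("pics/side0.npz")
s=np.array([(241,76),(406,192),(571,337),(130,68),(296,194),(466,351)])/3+[230,195]
d=np.array([(519,397),(287,268),(134,161),(640,233),(405,127),(247,38)])/3+[160,180]
T=tri(A,B,s,d);print(np.round(T,4))
for i in range(6):
    z=.064 if i<3 else .102
    a,b=onz(A,s[i],z),onz(B,d[i],z);print(i,np.round(a,4),np.round(b,4),np.round((a+b)/2,4))
for p in(T,):
    print(np.degrees(np.arctan2(*(T[3:]-T[:3])[:,[1,0]].T)), np.linalg.norm((T[3:]-T[:3])[:,:2],axis=1), np.diff(T[:3],axis=0))
E
```

```text
[[ 0.525  -0.0601  0.0633]
 [ 0.5223  0.0713  0.0637]
 [ 0.5329  0.1911  0.0636]
 [ 0.5989 -0.061   0.1033]
 [ 0.5957  0.0689  0.1029]
 [ 0.6048  0.187   0.1029]]
0 [ 0.5252 -0.0589  0.064 ] [ 0.5248 -0.0608  0.064 ] [ 0.525  -0.0599  0.064 ]
1 [0.5216 0.0722 0.064 ] [0.5225 0.0705 0.064 ] [0.522  0.0713 0.064 ]
2 [0.5327 0.1915 0.064 ] [0.5327 0.1903 0.064 ] [0.5327 0.1909 0.064 ]
3 [ 0.5979 -0.0625  0.102 ] [ 0.6004 -0.0599  0.102 ] [ 0.5991 -0.0612  0.102 ]
4 [0.5948 0.0683 0.102 ] [0.5968 0.0699 0.102 ] [0.5958 0.0691 0.102 ]
5 [0.6036 0.1869 0.102 ] [0.6061 0.1878 0.102 ] [0.6049 0.1874 0.102 ]
[-0.69753018 -1.88843846 -3.28388785] [0.07382915 0.07342833 0.07208883] [[-2.77000187e-03  1.31440632e-01  4.00749162e-04]
 [ 1.06032872e-02  1.19759220e-01 -1.15388365e-04]]
```

```bash
cat >> h.py <<'E'
def go(*targets):
    from rig import robot
    from scipy.spatial.transform import Rotation as Ro
    o=robot.get_obs();R=Ro.from_quat(o["tool_rot"]);x=R.as_matrix()[:,0]
    print("t",o["time"],"pos",np.round(o["position"],4),"yaw",np.degrees(np.arctan2(x[1],x[0])),"f",np.round(o["ft_force"],2),"q",np.round(o["q"],2),"w",o["grip_width"])
    for t in targets: print(t,"shift mm",np.round(1000*R.inv().apply(np.array(t)-o["position"]),1))
E
python3 -m pendant '[[[0,0,0],9.7],[[0,0,0],9.7],[[0,0,0],9.7],[[0,0,0],0]]' 0 10
python3 -c "
from h import *
go((.5327,.191,.105))"
```

```text
time: 0.6
position: [0.2834, -0.5567, 0.2441]
tool_rot: [-0.695, 0.719, 0.0, 0.0]
ft_force: [-0.7, -0.7, 0.1]
grip_width: 0.0549
t 0.6 pos [ 0.2834 -0.5567  0.2441] yaw -92.01148626643443 f [-0.73 -0.75  0.12] q [-1.28  0.53  1.43 -0.    1.18  0.33] w 0.05486203924675358
(0.5327, 0.191, 0.105) shift mm [-755.8 -222.9  139.7]
```

```bash
python3 -m pendant '[[[-37.8,-11.1,0],0],[[-37.8,-11.1,0],0],[[-37.8,-11.1,0],0],[[-37.8,-11.1,0],0],[[-37.8,-11.1,0],0],[[-37.8,-11.1,0],0],[[-37.8,-11.1,0],0],[[-37.8,-11.1,0],0]]'
python3 -m pendant '[[[-37.8,-11.1,0],0],[[-37.8,-11.1,0],0],[[-37.8,-11.1,0],0],[[-37.8,-11.1,0],0],[[-37.8,-11.1,0],0],[[-37.8,-11.1,0],0],[[-37.8,-11.1,0],0],[[-37.8,-11.1,0],0]]'
python3 -m pendant '[[[-37.8,-11.1,20],0],[[-37.8,-11.1,20],0],[[-37.8,-11.1,20],0],[[-37.8,-11.1,20],0],[[0,0,20],0],[[0,0,20],0],[[0,0,0],0],[[0,0,0],0]]'
python3 -c "
from h import *
go((.5327,.191,.105))"
```

```text
time: 1.6
position: [0.3837, -0.2568, 0.2446]
tool_rot: [-0.695, 0.719, -0.0, 0.0]
ft_force: [-0.6, 0.3, 0.2]
grip_width: 0.0004
time: 2.6
position: [0.4837, 0.0421, 0.2445]
tool_rot: [-0.695, 0.719, -0.0, -0.0]
ft_force: [1.4, -0.3, -0.5]
grip_width: 0.0005
time: 3.6
position: [0.5338, 0.1902, 0.1251]
tool_rot: [-0.694, 0.72, -0.0, 0.0]
ft_force: [-0.8, -0.7, 1.2]
grip_width: 0.0001
t 3.6 pos [0.5338 0.1902 0.1251] yaw -92.06501840501006 f [-0.79 -0.66  1.21] q [ 0.15  0.61  1.68 -0.    0.84  1.75] w 5.182489461090338e-05
(0.5327, 0.191, 0.105) shift mm [-0.7  1.2 20.1]
```

```bash
cat >> h.py <<'E'
def avg(n=8,cam="side"):
    from rig import robot,camera
    F=[];Z=[]
    for i in range(n):
        c=camera(cam);o=robot.get_obs();F.append(o["ft_force"]);Z.append(o["position"])
    print("t",o["time"],"F",np.round(np.mean(F,0),2),"sd",np.round(np.std(F,0),2),"pos mm",np.round(1000*np.mean(Z,0),2));return c
E
python3 -m pendant '[[[-0.7,1.2,11],0],[[0,0,11],0],[[0,0,11],0],[[0,0,0],0],[[0,0,0],0]]'
python3 - <<'E'
from h import *
from rig import camera
c=avg(5)["pixels"][180:380,140:360];s=camera("scene")["pixels"][240:440,330:550]
cv2.imwrite("pics/hov.png",cv2.resize(np.hstack([c,s]),None,fx=1.8,fy=1.8,interpolation=cv2.INTER_CUBIC))
E
```

```text
time: 4.22
position: [0.5323, 0.191, 0.0914]
tool_rot: [-0.694, 0.72, 0.0, -0.0]
ft_force: [-0.1, 0.1, -0.3]
grip_width: 0.0006
t 4.475 F [ 0.18 -0.28  0.44] sd [0.34 0.31 0.22] pos mm [532.5  191.07  91.83]
```

View pics/hov.png

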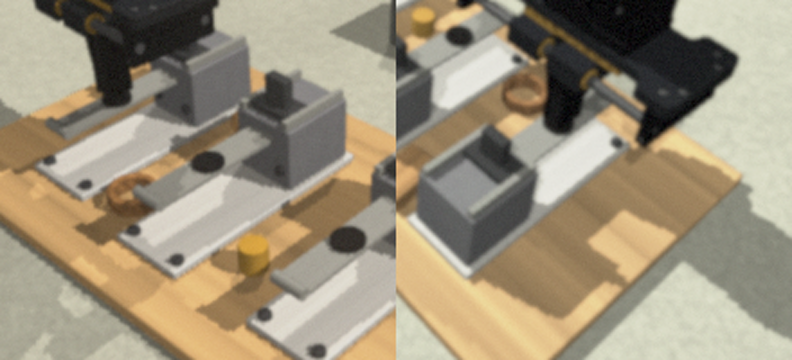

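The picture shows the closed fingers right over the left pad (crop about (117,100) side, (560,125) scene). Pressing now.

```bash
python3 -m pendant '[[[0,0,3],0],[[0,0,2],0],[[0,0,1],0],[[0,0,1],0],[[0,0,1],0],[[0,0,0],0]]'
python3 -c "
from h import *
avg(3)"
```

```text
time: 5.28
position: [0.532, 0.191, 0.084]
tool_rot: [-0.694, 0.72, 0.0, -0.0]
ft_force: [-0.9, -0.3, 6.0]
grip_width: 0.0005
t 5.425 F [-1.64 -0.06  6.33] sd [0.26 0.8  0.57] pos mm [532.07 191.04  84.08]
```

```bash
python3 -m pendant '[[[0,0,1],0],[[0,0,0],0]]'
python3 -c "
from h import *
avg(7)"
python3 -m pendant '[[[0,0,0],0],[[0,0,0],0],[[0,0,0],0],[[0,0,0],0],[[0,0,0],0]]'
```

```text
time: 5.68
position: [0.5321, 0.191, 0.0833]
tool_rot: [-0.694, 0.72, 0.0, -0.0]
ft_force: [-1.9, -0.4, 7.5]
grip_width: 0.0001
t 6.025 F [-2.23 -0.04  7.57] sd [0.27 0.48 0.48] pos mm [532.07 191.06  83.33]
time: 6.65
position: [0.5321, 0.191, 0.0833]
tool_rot: [-0.694, 0.72, -0.0, -0.0]
ft_force: [-2.5, 0.1, 7.8]
grip_width: 0.0005
```

```bash
python3 -m pendant '[[[0,0,0.5],0],[[0,0,0],0],[[0,0,0],0]]'
python3 -c "
from h import *
avg(8)"
python3 -m pendant '[[[0,0,0],0],[[0,0,0],0],[[0,0,0],0],[[0,0,0],0],[[0,0,0],0],[[0,0,0],0]]'
python3 -m pendant '[[[0,0,-3],0],[[0,0,-15],0],[[0,0,-20],0],[[0,0,-20],0],[[0,0,0],0],[[0,0,0],0],[[0,0,0],0]]'
python3 -c "
from h import *
go((.5221,.0713,.090))"
```

```text
time: 7.02
position: [0.5321, 0.191, 0.083]
tool_rot: [-0.694, 0.72, -0.0, 0.0]
ft_force: [-2.6, -0.5, 8.0]
grip_width: 0.0004
t 7.425 F [-2.62 -0.63  8.34] sd [0.35 0.34 0.59] pos mm [532.07 191.05  82.97]
time: 8.18
position: [0.532, 0.1911, 0.083]
tool_rot: [-0.694, 0.72, -0.0, 0.0]
ft_force: [-2.5, -0.2, 8.1]
grip_width: 0.0006
time: 9.05
position: [0.5316, 0.1909, 0.1392]
tool_rot: [-0.694, 0.72, 0.001, -0.001]
ft_force: [-0.4, 0.2, -0.3]
grip_width: 0.0004
t 9.05 pos [0.5316 0.1909 0.1392] yaw -92.12667826237839 f [-0.37  0.15 -0.26] q [0.15 0.59 1.68 0.   0.87 1.75] w 0.00038523578130549214
(0.5221, 0.0713, 0.09) shift mm [119.9   5.   49.2]
```

```bash
python3 -m pendant '[[[40,1.7,0],0],[[40,1.7,0],0],[[39.9,1.6,0],0],[[0,0,20],0],[[0,0,20],0],[[0,0,9],0],[[0,0,0],0],[[0,0,0],0]]'
python3 -c "
from h import *
avg(3)"
python3 -m pendant '[[[0,0,2],0],[[0,0,2],0],[[0,0,1],0],[[0,0,1],0],[[0,0,0],0]]'
python3 -c "
from h import *
avg(3)"
```

```text
time: 10.05
position: [0.5231, 0.0715, 0.0914]
tool_rot: [-0.694, 0.72, -0.0, 0.0]
ft_force: [0.5, 0.5, 0.1]
grip_width: 0.0008
t 10.2 F [0.1  0.24 0.  ] sd [0.52 0.51 0.7 ] pos mm [523.25  71.53  91.63]
time: 10.82
position: [0.5227, 0.0714, 0.0852]
tool_rot: [-0.694, 0.72, 0.0, -0.0]
ft_force: [-1.3, -0.0, 3.4]
grip_width: 0.0003
t 10.975 F [-1.55 -0.11  3.82] sd [0.33 0.17 0.26] pos mm [522.7   71.41  85.22]
```

```bash
python3 -m pendant '[[[0,0,1],0],[[0,0,1],0],[[0,0,0.8],0],[[0,0,0],0]]'
python3 -c "
from h import *
avg(6)"
```

```text
time: 11.48
position: [0.5227, 0.0714, 0.0828]
tool_rot: [-0.694, 0.72, -0.0, -0.0]
ft_force: [-2.1, -0.1, 8.7]
grip_width: 0.0003
t 11.775 F [-2.31  0.08  8.85] sd [0.37 0.36 0.44] pos mm [522.68  71.4   82.88]
```

```bash
python3 -m pendant '[[[0,0,-0.5],0],[[0,0,0],0]]'
python3 -c "
from h import *
avg(8)"
python3 -m pendant '[[[0,0,0],0],[[0,0,0],0],[[0,0,0],0],[[0,0,0],0],[[0,0,0],0],[[0,0,0],0]]'
python3 -m pendant '[[[0,0,-3],0],[[0,0,-15],0],[[0,0,-20],0],[[0,0,-20],0],[[0,0,0],0],[[0,0,0],0],[[0,0,0],0]]'
python3 -c "
from h import *
go((.525,-.060,.090))"
```

```text
time: 12.02
position: [0.5227, 0.0714, 0.0833]
tool_rot: [-0.694, 0.72, -0.0, 0.0]
ft_force: [-1.1, 0.9, 8.0]
grip_width: 0.0007
t 12.425 F [-1.99  0.13  7.85] sd [0.22 0.54 0.57] pos mm [522.68  71.41  83.29]
time: 13.18
position: [0.5227, 0.0714, 0.0833]
tool_rot: [-0.694, 0.72, -0.0, 0.0]
ft_force: [-2.3, 0.2, 7.7]
grip_width: 0.0002
time: 14.05
position: [0.5222, 0.0714, 0.14]
tool_rot: [-0.694, 0.72, 0.001, -0.001]
ft_force: [-0.7, 0.7, -0.5]
grip_width: 0.0006
t 14.05 pos [0.5222 0.0714 0.14  ] yaw -92.12926511926256 f [-0.74  0.75 -0.52] q [-0.08  0.55  1.77 -0.    0.82  1.53] w 0.0005878371432469447
(0.525, -0.06, 0.09) shift mm [131.2  -7.8  49.9]
```

```bash
python3 -m pendant '[[[44,-2.5,0],0],[[44,-2.5,0],0],[[43.2,-2.5,0],0],[[0,0,20],0],[[0,0,20],0],[[0,0,9],0],[[0,0,0],0],[[0,0,0],0]]'
python3 -c "
from h import *
avg(3)"
python3 -m pendant '[[[0,0,2],0],[[0,0,2],0],[[0,0,1],0],[[0,0,1],0],[[0,0,0],0]]'
python3 -c "
from h import *
avg(3)"
```

```text
time: 15.05
position: [0.5258, -0.0599, 0.0921]
tool_rot: [-0.694, 0.72, -0.0, 0.0]
ft_force: [-0.7, 0.3, 0.5]
grip_width: 0.0005
t 15.2 F [0.05 0.37 0.08] sd [0.4  0.23 0.48] pos mm [525.89 -59.95  92.36]
time: 15.82
position: [0.5253, -0.06, 0.0857]
tool_rot: [-0.694, 0.72, 0.0, -0.0]
ft_force: [-0.5, -1.3, 1.3]
grip_width: 0.0006
t 15.975 F [-0.57  0.09  0.76] sd [0.17 0.59 0.36] pos mm [525.32 -59.98  85.75]
```

Softer already; continue.

```bash
python3 -m pendant '[[[0,0,1],0],[[0,0,1],0],[[0,0,1],0],[[0,0,1],0],[[0,0,0],0]]'
python3 -c "
from h import *
avg(3)"
```

```text
time: 16.6
position: [0.5253, -0.06, 0.0818]
tool_rot: [-0.694, 0.72, 0.0, -0.0]
ft_force: [-1.6, -0.2, 4.1]
grip_width: 0.0003
t 16.75 F [-1.88  0.26  4.11] sd [0.28 0.14 0.92] pos mm [525.29 -59.98  81.84]
```

```bash
python3 -m pendant '[[[0,0,1],0],[[0,0,1],0],[[0,0,1],0],[[0,0,1],0],[[0,0,0.8],0],[[0,0,0],0]]'
python3 -c "
from h import *
avg(6)"
```

```text
time: 17.5
position: [0.5255, -0.06, 0.0773]
tool_rot: [-0.694, 0.72, -0.0, 0.0]
ft_force: [-3.2, 0.1, 7.5]
grip_width: 0.0004
t 17.8 F [-2.58 -0.12  7.76] sd [0.38 0.36 0.46] pos mm [525.44 -59.99  77.36]
```

```bash
python3 -m pendant '[[[0,0,0.2],0],[[0,0,0],0],[[0,0,0],0],[[0,0,0],0],[[0,0,0],0],[[0,0,0],0],[[0,0,0],0],[[0,0,0],0]]'
python3 -c "
from h import *
avg(5)"
python3 -m pendant '[[[0,0,-4],0],[[0,0,-15],0],[[0,0,-20],0],[[0,0,-20],0],[[0,0,0],0],[[0,0,0],0],[[0,0,0],0]]'
python3 -c "
from h import *
go((.574,-.061,.135),(.574,-.061,.109))"
```

```text
time: 18.8
position: [0.5254, -0.06, 0.0772]
tool_rot: [-0.694, 0.72, -0.0, 0.0]
ft_force: [-3.4, -0.1, 7.9]
grip_width: 0.0005
t 19.05 F [-2.75  0.03  7.92] sd [0.58 0.38 0.51] pos mm [525.45 -59.99  77.2 ]
time: 19.92
position: [0.5249, -0.0598, 0.1349]
tool_rot: [-0.694, 0.72, 0.001, -0.0]
ft_force: [-0.2, -0.0, 0.0]
grip_width: 0.0003
t 19.925 pos [ 0.5249 -0.0598  0.1349] yaw -92.12968303827299 f [-0.16 -0.02  0.05] q [-0.33  0.56  1.77  0.    0.81  1.28] w 0.0003314658000559529
(0.574, -0.061, 0.135) shift mm [ -0.7 -49.1  -0.2]
(0.574, -0.061, 0.109) shift mm [ -0.6 -49.2  25.8]
```

The right clip gave about 9.5 mm at 8 N; the left and middle gave about 4. The right one is soft. Moving in front of its tab.

```bash
python3 -m pendant '[[[-0.6,-25,0],0],[[0,-24,0],0],[[0,0,13],0],[[0,0,13],0],[[0,0,0],0],[[0,0,0],0]]'
python3 - <<'E'
from h import *
from rig import camera
c=avg(3)["pixels"][200:360,240:440];s=camera("scene")["pixels"][180:340,220:420]
cv2.imwrite("pics/tab.png",cv2.resize(np.hstack([c,s]),None,fx=2,fy=2,interpolation=cv2.INTER_CUBIC))
E
```

```text
time: 20.68
position: [0.5736, -0.0611, 0.1094]
tool_rot: [-0.694, 0.72, 0.001, -0.0]
ft_force: [0.7, 0.2, -0.0]
grip_width: 0.0006
t 20.825 F [-0.04  0.05  0.18] sd [0.33 0.8  0.3 ] pos mm [574.26 -61.26 110.  ]
```

View pics/tab.png

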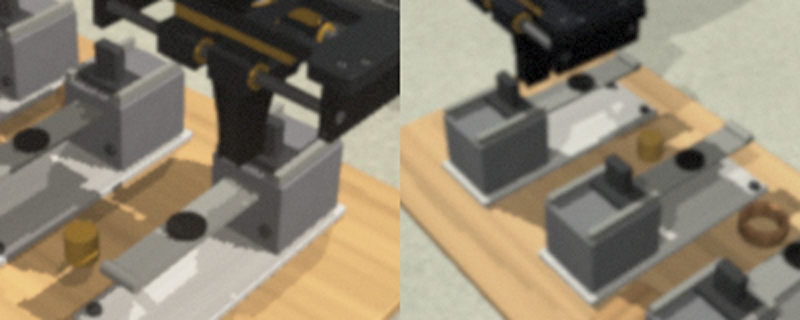

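The fingers (scene half, about (530,65)) stand just in front of the right tab (507,90) and clear of the block. Pushing.

```bash
python3 -m pendant '[[[0,-3,0],0],[[0,-3,0],0],[[0,-2,0],0],[[0,-2,0],0],[[0,-2,0],0],[[0,0,0],0]]'
python3 -c "
from h import *
avg(3)"
python3 -m pendant '[[[0,-2,0],0],[[0,-2,0],0],[[0,-2,0],0],[[0,-2,0],0],[[0,-2,0],0],[[0,0,0],0]]'
python3 -c "
from h import *
avg(3)"
```

```text
time: 21.62
position: [0.5857, -0.0615, 0.1096]
tool_rot: [-0.694, 0.72, 0.001, -0.0]
ft_force: [-3.2, -0.9, 2.3]
grip_width: 0.0001
t 21.775 F [-2.92  0.19  1.64] sd [0.24 0.7  0.3 ] pos mm [585.79 -61.49 109.6 ]
time: 22.52
position: [0.5966, -0.0618, 0.1096]
tool_rot: [-0.694, 0.72, -0.0, 0.0]
ft_force: [-1.0, 1.9, -0.8]
grip_width: 0.0008
t 22.675 F [-2.34  1.47 -0.49] sd [0.24 0.57 0.44] pos mm [596.65 -62.01 109.66]
```

```bash
python3 -m pendant '[[[0,-2,0],0],[[0,-2,0],0],[[0,-2,0],0],[[0,-2,0],0],[[0,-1,0],0],[[0,0,0],0]]'
python3 -c "
from h import *
avg(3)"
python3 -m pendant '[[[0,-1,0],0],[[0,-1,0],0],[[0,0,0],0]]'
python3 -c "
from h import *
avg(3)"
```

```text
time: 23.42
position: [0.6056, -0.0624, 0.1097]
tool_rot: [-0.694, 0.72, -0.0, 0.0]
ft_force: [-2.3, 2.9, -0.6]
grip_width: 0.0005
t 23.575 F [-2.51  2.07 -0.52] sd [0.31 0.16 0.64] pos mm [605.56 -62.45 109.73]
time: 23.95
position: [0.6075, -0.0625, 0.1097]
tool_rot: [-0.694, 0.72, -0.0, 0.0]
ft_force: [-2.7, 1.0, -1.6]
grip_width: 0.0005
t 24.1 F [-2.42  1.31  0.06] sd [0.09 0.45 0.3 ] pos mm [607.48 -62.48 109.75]
```

```bash
python3 -m pendant '[[[0,-1,0],0],[[0,0,0],0]]'
python3 -m pendant '[[[0,-1,0],0],[[0,0,0],0]]'
python3 -m pendant '[[[0,-1,0],0],[[0,0,0],0]]'
python3 -c "
from h import *
avg(3)"
```

```text
time: 24.35
position: [0.6077, -0.0625, 0.1097]
tool_rot: [-0.694, 0.72, 0.001, -0.001]
ft_force: [-5.0, 1.6, 0.9]
grip_width: 0.0002
time: 24.6
position: [0.6078, -0.0625, 0.1097]
tool_rot: [-0.694, 0.72, 0.001, -0.001]
ft_force: [-7.2, 0.5, 3.3]
grip_width: 0.0005
time: 24.85
position: [0.6079, -0.0624, 0.1097]
tool_rot: [-0.694, 0.72, 0.002, -0.002]
ft_force: [-8.6, 1.2, 3.7]
grip_width: 0.001
t 25.0 F [-8.59  0.51  3.36] sd [0.28 0.19 0.15] pos mm [607.86 -62.43 109.7 ]
```

Position stalls at x = 0.6079 while the force climbs to 8.6 N, so the catch is against its stop. Backing off, lifting and checking.

```bash
python3 -m pendant '[[[0,6,0],0],[[0,8,0],0],[[0,0,-15],0],[[0,0,-30],0],[[0,0,-40],0],[[40,0,-40],0],[[50,0,0],0],[[0,0,0],0]]'
python3 -m pendant '[[[50,0,0],0],[[50,0,0],0],[[0,0,0],0],[[0,0,0],0]]'
python3 - <<'E'
from h import *
from rig import camera
c=avg(3)["pixels"][180:380,160:420];s=camera("scene")["pixels"][195:395,230:490]
cv2.imwrite("pics/end.png",cv2.resize(np.hstack([c,s]),None,fx=1.53,fy=1.53,interpolation=cv2.INTER_CUBIC))
cv2.imwrite("pics/endfull.png",camera("side")["pixels"])
E
```

```text
time: 26.0
position: [0.5944, -0.156, 0.2371]
tool_rot: [-0.692, 0.722, -0.003, 0.001]
ft_force: [0.1, 1.1, -1.0]
grip_width: 0.0
time: 26.5
position: [0.5893, -0.251, 0.2349]
tool_rot: [-0.694, 0.72, 0.0, 0.0]
ft_force: [-0.1, 0.3, -0.5]
grip_width: 0.0008
t 26.65 F [0.09 0.21 0.15] sd [0.16 0.3  0.13] pos mm [ 589.41 -250.25  234.84]
```

View pics/end.png

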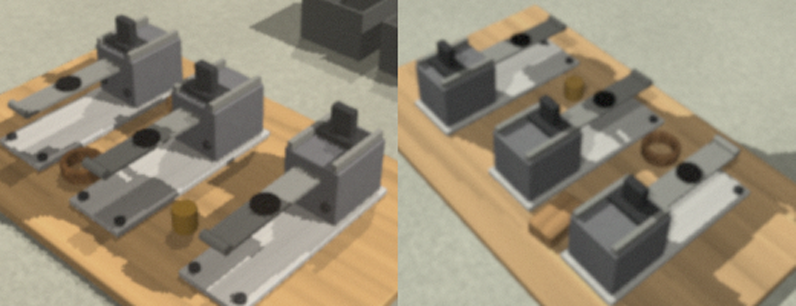

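Only the right tab has moved, now at side crop (343,108) and scene crop (446,47). The other tabs, tape, bush and offcut are where they were. One numeric check, then hand in.

Run:
```python
from h import *
A=np.load("pics/scene0.npz");B=np.load("pics/side0.npz")
print(onz(A,(446/1.53-260+230,45/1.53+195),.102),onz(B,(343/1.53+160,107/1.53+180),.102))
from rig import order
order.hand_in()
```

```text
[ 0.62235523 -0.05975372  0.102     ] [ 0.62267219 -0.05971582  0.102     ]
the job is handed in; nothing more can be done
```

I found the soft clip, the right-hand one, and slid its catch home against the stop. The job is handed in at about 27 s of the 67 s allowed.

| Clip (left to right) | Force held for about a second or more | How far it gave |
|---|---|---|
| Left | about 8 N | about 4 mm |
| Middle | about 8 N | about 4 mm |
| Right | about 8 N | about 9.5 mm |

The highest averaged force while pressing was 8.9 N, well under the 15 N limit. While settling on 8 N, the left clip was first held about a second at 7.6 N and the middle one briefly at 8.9 N.

- **Catch home:** the push stalled at x = 0.608 m while the force rose from about 2.5 N to 8.6 N, which is the stop. The cameras then put the tab about 23.4 mm back, against a nominal 24 mm; that 0.6 mm gap is within the reading error of about 2 mm.
- **Everything else:** in the last picture the other two catches, the tape, the bush and the offcut look unmoved. I judged that by eye and did not measure it.
- **Robot:** it is clear of everything, with a force reading of about 0 N.

No checks failed.

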